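# Shut and lock the filter drawer of the scanner workstation

## Task

The air-filter drawer of the white workstation housing on the desk has been left open. Push it gently in until it clicks past its catch and rests fully home against its stop (you have to feel for this: the stop is set to suit the filter, so the front may still stand out a little or a few centimetres when home; do not force it), take the hand off it, and then swing the locking lever on the housing's top round into the notch marked by the black line. Leave drawer and lever there, let go of both, and do not disturb the mug, the screwdriver or the socket strip.

Things in the scene. Friction and masses are not known exactly. Their poses are not given: they have to be found in the camera images.
- housing: White steel workstation housing, fixed on the desk, 240 deep (own x) x 270 wide (own y) x 105 mm high. Origin: centre of its underside. Own -x is the front, where the drawer comes out; it faces roughly to the robot.
- drawer: Filter drawer, about 0.8 kg, slides along the housing's x, home to +x. In the housing's frame its origin's x is minus the opening: 60 to 95 mm open at the start. It slides easily (about 1 N) up to a sprung catch that takes about 7 N to pass; past the crest it is drawn in the last 4 mm and stops dead on a rigid stop, held there by about 3 N. Short of the crest it springs out again.
- drawer_face (a point): Centre of the outer face of the drawer's flat white front, 262 wide x 68 high (33 to 101 mm above the desk), at 67 mm height; push here along the housing's +x. The unseen stop lies anywhere from 2 to 26 mm of opening, so feel for it: the push rises to about 7 N at the catch, drops, then rises steeply at the stop. More than 38 N spoils the job.
- drawer_lip (a point): Outer edge, at mid-width, of the grey pull lip that juts 14 mm from the bottom of the drawer front, 120 mm wide, 35 to 43 mm above the desk. Above it the front is clear.
- lever (a joint): Locking lever's angle, rad, counter-clockwise from above, range 0 to 1.4. Starts unlocked, 0 to 0.4. The locked notch, by a black line on the white top, is at 1.10, between two low ribs that hold the lever by a sprung roller. Passing a rib takes about 4 N at the knob: first rib felt from 0.88, crest 0.985; second crest 1.215 (past it, bring the lever back). At rest in the notch: 1.07 to 1.13.
- lever_knob (a point): Centre of the lever's upright black round knob, 22 mm diameter, 45 mm high (131 to 176 mm above the desk), 80 mm from the pivot axis; nothing stands near it. Moves with the lever.
- lever_pivot (a point): On the lever's vertical pivot axis, on the housing's top, at own x = 35 mm, y = 0. From here the knob lies along (cos a, sin a) in the housing's frame with a = 2.592 + lever angle: it swings past the housing's front (-x) from its +y to its -y side.
- mug: Bystander: white mug, 82 mm across, 95 mm high, origin under its centre.
- screwdriver: Bystander: black-handled screwdriver lying on the desk.
- socket_strip: Bystander: black socket strip with four white plates, 210 x 70 x 50 mm, lying on the desk, origin under its centre.

How it is judged (in metres and radians):
On the way, in this order (a step that is already met when the one before it is completed fails the run):
1. the drawer sits home, held on its stop by the catch, with the hand off it (x of drawer in the frame of housing above -0.0285 m and contact force between drawer and housing above 2 N and linear speed of drawer below 0.01 m/s and contact force between the fingers and drawer below 0.3 N), for 0.2 s.
2. the lever is in the marked notch (value of joint lever between 1.03 and 1.17 rad), for 0.1 s.
At the end, for the whole second after the job is handed in: The drawer rests home, held by its catch on the stop inside the housing (contact force over 2 N, opening under 28.5 mm, still), and the lever rests between the two ribs, at 1.03 to 1.17 rad (all of step 2 and x of drawer in the frame of housing above -0.0285 m and contact force between drawer and housing above 2 N and linear speed of drawer below 0.01 m/s and velocity of joint lever between -0.05 and 0.05 rad/s); the robot touches nothing.
It fails at once if the drawer is pressed with more than 38 N (contact force between any of the fingers, the arm and drawer above 38 N).
It fails at once if the mug is disturbed (moved over 30 mm) (distance of mug from where it was at the start of the episode above 0.03 m).
It fails at once if the screwdriver is disturbed (moved over 30 mm) (distance of screwdriver from where it was at the start of the episode above 0.03 m).
It fails at once if the socket strip is disturbed (moved over 30 mm) (distance of socket_strip from where it was at the start of the episode above 0.03 m).
It also fails if it takes over 59 s, if anything falls off the work surface, if the arm or the gripper's body presses on something with over 40 N, if the wrist force passes 120 N, or if a joint passes its speed limit or range.

## Robot

A 6-joint arm with a two-finger parallel gripper is mounted at the origin on the work surface. World frame = base frame: x ahead of the robot, y to its left, z up, the work surface at z = 0. Lengths are in m, angles in degrees, forces in N, time in s.
With the tool pointing down it reaches from about 0.35 to 0.875 m from the base axis. Payload 4.2 kg.
Tool frame: the origin (TCP) lies midway between the tips of the shut fingers; the grasp point (between the pads) lies 19 mm behind it; z points along the fingers, x is the direction in which the jaws open and shut, and the axes are right-handed (so a half turn about z gives the same grasp; the last joint's range is limited). The gripper opens to 87 mm and grips with 3 to 60 N. Pads are 19 mm wide; open, the fingers measure 117 mm over their backs; the gripper's body (75 mm by 190 mm) begins 51 mm behind the grasp point.
Start: joints at [83.171, 22.042, 0.453, 0, -68.411, -14.817], TCP at [0.231, 0.581, 0.223] pointing down, gripper open.
Joint ranges: [-179.83, 179.83], [-69.29, 118.12], [-61.27, 80.66], [-181.25, 117.63], [-171.15, -9.14], [-177.46, 177.46]. Speed limits (degrees/s): [159.86, 159.86, 180, 180, 180, 180].

## Interface

Orientations are given as a 3x3 rotation matrix whose columns are the frame's x, y, z axes.
In Python, from station import sense, capture, finish_job, find_in gives the robot as it stands.
- The arm moves only by the shell command python3 -m creep 'ROWS'. ROWS is JSON, a list of rows, each a list of 7 numbers: the shift along the tool's x, y, z in mm, then the turn, a rotation vector about the tool's x, y, z in degrees, then the opening, from 0 (shut) to 1 (fully open). A call has exactly 10 rows; each row shifts and turns the commanded pose from where the row before left it, along the tool's axes as they then stand; what a row does not reach is not made up. A row lasts 1/8 s, in which the tool goes at most 62.5 mm and 10.7 degrees, less where a joint would pass 70% of its speed; a pose out of reach is approached as far as the arm can. A call with a gripper value outside its range is refused whole. The fingers move at their own pace and stop on an object; the grip force is fixed at half the most. Time passes only in rows, so rows that do not move let the fingers close, or fill a call up. It gives the time, the measured TCP pose, the force and the opening at its end, in the units of the state.
- sense(): the state, without advancing time (a new reading comes with each control period).
- capture(name): name is "side" or "top"; returns a dict with "color" (420x560x3 uint8, blue, green, red), "vertical_fov" (degrees; the focal length in pixels is half the picture's height over the tangent of half this angle, whatever the lens; pixels are square), "cx", "cy" (the principal point, pixels), "k1" (the pictures are not rectified: a ray, as slopes to the right and down, at radius r is drawn at 1 + k1 r^2 times it, then the intrinsics apply), "R" (3x3) and "t" (3): a world point X has camera coordinates R X + t. Camera axes: x right, y down, z forward; pixel columns grow to the right and rows downward; lengths in m; the calibration is good to about 2 mm. A picture is of the moment at which its call begins. There is no depth.
- finish_job(): hands the job in, once; it reports no verdict.
Trained networks look in the newest picture that a camera, given by its name, has taken for a name from the list of things; names that differ only in an ending like _2 or _b are one class to them, and where a whole thing is asked for, a point or a joint stands for the part that bears it (a point fixed in the world has none). Each returns a list of dicts, best first, with "p" (0 to 1); they miss things now and then, are a little off and sometimes report something else, mostly with a low value. They report only what shows in the picture. A call takes as long as a camera call.
- find_in(camera, name): "xy" ([column, row] in pixels, amid what is visible of it).
The state is a dict: "time_s": time; "joints": joint angles; "joint_velocities": joint speeds; "effort": joint torques, N m; "tcp_pos": TCP position; "ee_rot": TCP orientation; "wrist_force": force on the tool from outside, world axes, zero at the start; "moment": the same for the moment, N m; "gripper_width": opening from 0.0 (shut) to 1.0 (fully open).
Only numpy, scipy, OpenCV 4.12 (cv2) and the standard library are available. Lean on these libraries where they do the work, as an engineer would, in place of code of your own. Each camera call takes 0.05 s, during which the arm holds its last target. There are 200 camera calls.

## Working session

There is one attempt and no reset: what is moved stays moved. The work goes in short steps, Python scripts to look and compute and a shell command to move; the robot and the scene stay as the last step left them, time stands still between calls to the robot, and variables do not carry over. Pictures are saved under pics/ and viewed, about 8 in all and at most 12, crops included, and the job is handed in when it is done.

```bash
mkdir -p pics; cat > h.py <<'E'
import numpy as np, cv2
from station import sense, capture, find_in, finish_job
def K(c):
    f=c["color"].shape[0]/2/np.tan(np.radians(c["vertical_fov"])/2)
    return np.array([[f,0,c["cx"]],[0,f,c["cy"]],[0,0,1.]]), np.array([c["k1"],0,0,0.])
def ray(c,uv):
    k,d=K(c); s=cv2.undistortPoints(np.array([[uv]],float),k,d)[0,0]
    R=np.array(c["R"]);t=np.array(c["t"]); return -R.T@t, R.T@np.array([s[0],s[1],1])
def atz(c,uv,z):
    o,v=ray(c,uv); return o+v*(z-o[2])/v[2]
def proj(c,P):
    k,d=K(c); return cv2.projectPoints(np.array(P,float).reshape(-1,3),cv2.Rodrigues(np.array(c["R"]))[0],np.array(c["t"],float),k,d)[0][:,0]
def tri(a,ua,b,ub):
    o1,v1=ray(a,ua);o2,v2=ray(b,ub)
    s=np.linalg.lstsq(np.c_[v1,-v2],o2-o1,rcond=None)[0]
    p,q=o1+s[0]*v1,o2+s[1]*v2; return (p+q)/2,np.linalg.norm(p-q)
E
python3 - <<'E'
from h import *
import pickle
C={}
for n in("side","top"):
    C[n]=capture(n); cv2.imwrite(f"pics/{n}0.png",C[n]["color"])
    for k in "housing drawer drawer_face drawer_lip lever lever_knob lever_pivot mug screwdriver socket_strip".split():
        print(n,k,[(np.round(d["xy"],1),round(d["p"],2)) for d in find_in(n,k)[:2]])
    c=C[n];print("cam",-np.array(c["R"]).T@c["t"])
pickle.dump(C,open("c0.pkl","wb"))
s=sense();print(s["ee_rot"],s["wrist_force"],s["time_s"])
E
```

```text
side housing [(array([306.2, 214.9]), 0.58), (array([269.9, 224.7]), 0.3)]
side drawer [(array([269.5, 226.7]), 0.56)]
side drawer_face [(array([270.6, 223.3]), 0.69)]
side drawer_lip [(array([267.1, 220. ]), 0.78)]
side lever [(array([303. , 183.3]), 0.65)]
side lever_knob [(array([307.8, 189.6]), 0.52)]
side lever_pivot [(array([308.7, 215.4]), 0.61), (array([364.3, 322.3]), 0.2)]
side mug [(array([216.6, 179.7]), 0.89)]
side screwdriver [(array([294., 342.]), 0.63)]
side socket_strip [(array([365.2, 323.8]), 0.73), (array([312.8, 187.3]), 0.5)]
cam [ 0.22533275 -0.91185959  0.69748256]
top housing [(array([241.1, 188.2]), 0.77)]
top drawer [(array([243. , 231.4]), 0.62)]
top drawer_face [(array([244.2, 228.2]), 0.64), (array([242.4, 189.7]), 0.3)]
top drawer_lip [(array([247.1, 227.5]), 0.77), (array([242.1, 186.7]), 0.68)]
top lever [(array([232.1, 167. ]), 0.57)]
top lever_knob [(array([234.7, 166.3]), 0.54)]
top lever_pivot [(array([239.9, 187.6]), 0.82)]
top mug [(array([126.9, 253.5]), 0.67)]
top screwdriver [(array([390. , 256.8]), 0.86)]
top socket_strip [(array([395.5, 203. ]), 0.93)]
cam [0.33037492 0.03691461 1.43641987]
[[-3.68856149e-01 -9.29486493e-01  1.64334174e-05]
 [-9.29486493e-01  3.68856148e-01 -2.86079444e-05]
 [ 2.05291309e-05 -2.58268557e-05 -9.99999999e-01]] [-0.16385148  0.01324311  0.07379265] 1.1
```

```bash
python3 - <<'E'
import cv2
t=cv2.imread("pics/top0.png");s=cv2.imread("pics/side0.png")
cv2.imwrite("pics/t1.png",cv2.resize(t[110:290,80:320],None,fx=3.3,fy=3.3,interpolation=2))
cv2.imwrite("pics/s1.png",cv2.resize(s[130:290,190:430],None,fx=3.3,fy=3.3,interpolation=2))
E
```

```text
(no output)
```

View pics/t1.png

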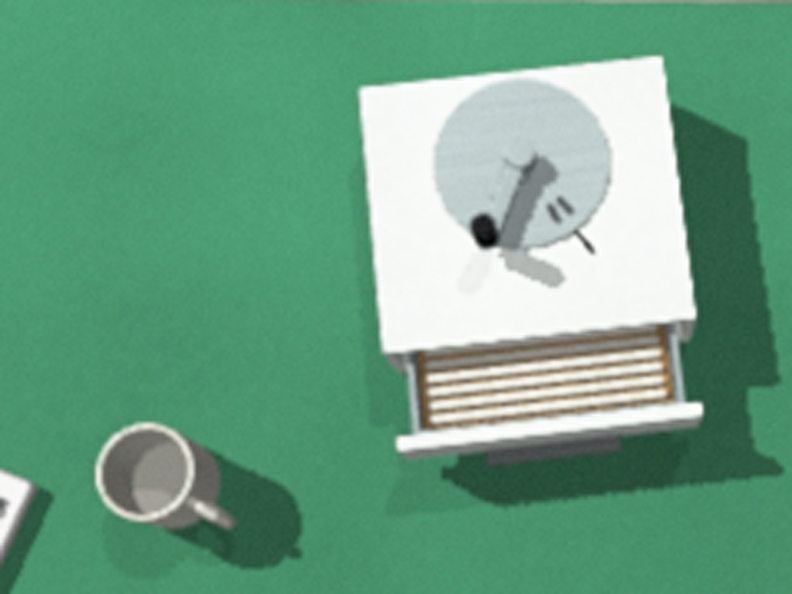

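View pics/s1.png

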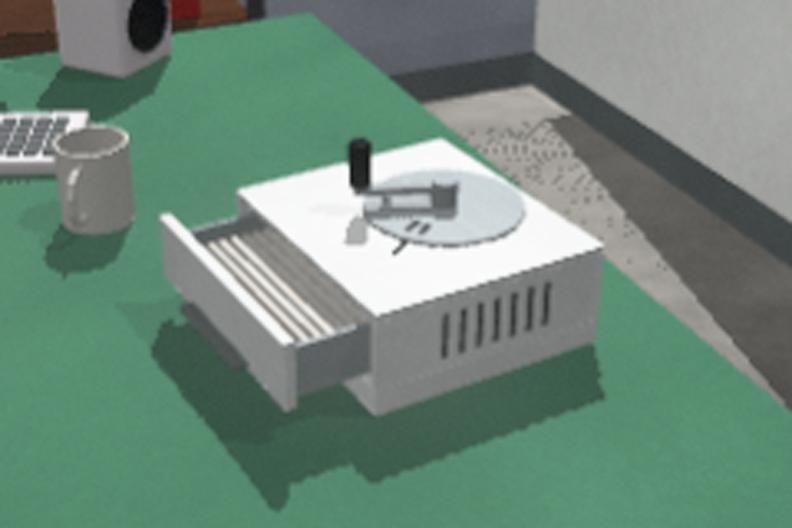

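View pics/top0.png

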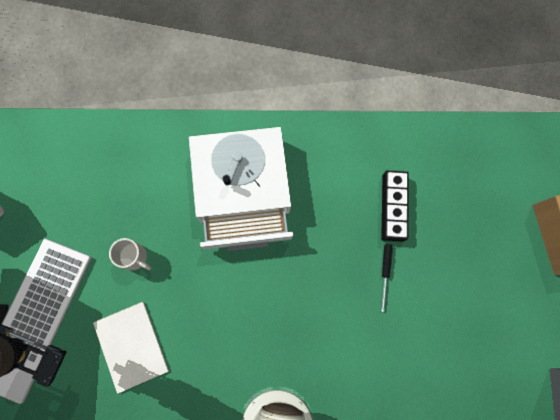

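```bash
cat > fit.py <<'E'
from h import *
import pickle
from scipy.optimize import least_squares
C=pickle.load(open("c0.pkl","rb"))
T=lambda u,v:np.array([u/3.3+80-.35,v/3.3+110-.35]); S=lambda u,v:np.array([u/3.3+190-.35,v/3.3+130-.35])
loc=[(.12,.135),(.12,-.135),(-.12,-.135),(-.12,.135)]
t=[T(360,88),T(662,57),T(694,322),T(385,355)]; s=[S(442,139),S(602,244),S(375,317),S(240,190)]
for i in range(4): print("corner",tri(C["top"],t[i],C["side"],s[i]))
def W(p,l,z):
    c,n=np.cos(p[2]),np.sin(p[2]); return [p[0]+c*l[0]-n*l[1],p[1]+n*l[0]+c*l[1],z]
f=lambda p:np.ravel([np.r_[proj(C["top"],W(p,l,.105))[0]-a,proj(C["side"],W(p,l,.105))[0]-b] for l,a,b in zip(loc,t,s)])
r=least_squares(f,[.7,.1,0]);p=r.x;print("pose",p[:2],np.degrees(p[2]),np.round(r.fun,1))
def own(w):
    d=np.array(w[:2])-p[:2];c,n=np.cos(p[2]),np.sin(p[2]);return c*d[0]+n*d[1],-n*d[0]+c*d[1]
if __name__=="__main__":
    for n,P in (("L",tri(C["top"],T(398,444),C["side"],S(161,215))),("R",tri(C["top"],T(702,411),C["side"],S(287,347))),("knobtop",tri(C["top"],T(483,222),C["side"],S(360,143))),("mug",(atz(C["top"],T(146,475),.095),0)),("screw",(atz(C["top"],(390,257),.01),0)),("strip",(atz(C["top"],(395.5,203),.05),0))):
        print(n,P,own(P[0]))
    k=own(tri(C["top"],T(483,222),C["side"],S(360,143))[0]); print("lever",np.arctan2(k[1],k[0]-.035)%6.283-2.592,np.hypot(k[0]-.035,k[1]))
    pv=W(p,(.035,0),.105);print("pivot",pv)
    for a in (0,.1,.2,.3,.4,.5,.7,.9,1.1,1.15): 
        b=a+2.592; w=W(p,(.035+.08*np.cos(b),.08*np.sin(b)),.15); print(a,np.round(w,3),np.round((proj(C["top"],[w[0],w[1],.176])[0]-[80,110])*3.3),np.round((proj(C["side"],[w[0],w[1],.176])[0]-[190,130])*3.3))
E
python3 fit.py
```

```text
corner (array([0.81763514, 0.25858739, 0.10562989]), np.float64(0.0005446126748428728))
corner (array([ 0.8473701 , -0.00831232,  0.10736959]), np.float64(0.0013956989632433283))
corner (array([ 0.60964145, -0.03600261,  0.10322557]), np.float64(0.00294627148453387))
corner (array([0.5800633 , 0.22864276, 0.10611613]), np.float64(0.004453114314033048))
pose [0.7138155  0.11101779] 6.5813630725990055 [-0.1  0.2  0.   0.1  0.2  0.2  0.7  0.7  0.5 -0.8 -0.2 -0.3 -0.7 -0.4
 -1.2  0.2]
L (array([0.50002219, 0.21668853, 0.10178405]), np.float64(0.0038388262320587455)) (np.float64(-0.20027307909682626), np.float64(0.1294780955880034))
R (array([ 0.53102115, -0.04209527,  0.09775638]), np.float64(0.0007886622853516534)) (np.float64(-0.1991386507465058), np.float64(-0.13115325613950007))
knobtop (array([0.67529942, 0.14224079, 0.17596435]), np.float64(0.0027023871089181077)) (np.float64(-0.034683662600797166), np.float64(0.03543173090371111))
mug (array([0.47605504, 0.42898908, 0.095     ]), 0) (np.float64(-0.19974966572748848), np.float64(0.3431265758395219))
screw (array([ 0.47632048, -0.33954976,  0.01      ]), 0) (np.float64(-0.28757131073303477), np.float64(-0.4203780933616647))
strip (array([ 0.63322795, -0.35318293,  0.05      ]), 0) (np.float64(-0.13326039819050353), np.float64(-0.4519052155411418))
lever 0.07919568725223325 0.07817429493314752
pivot [np.float64(0.7485848493862018), np.float64(0.11502927713073416), 0.105]
0 [0.676 0.149 0.15 ] [474. 222.] [358. 139.]
0.1 [0.673 0.141 0.15 ] [482. 225.] [358. 142.]
0.2 [0.671 0.134 0.15 ] [492. 228.] [359. 146.]
0.3 [0.669 0.126 0.15 ] [501. 230.] [361. 149.]
0.4 [0.669 0.118 0.15 ] [511. 230.] [364. 153.]
0.5 [0.669 0.11  0.15 ] [521. 230.] [368. 156.]
0.7 [0.671 0.094 0.15 ] [540. 227.] [377. 163.]
0.9 [0.677 0.079 0.15 ] [558. 221.] [390. 168.]
1.1 [0.686 0.066 0.15 ] [574. 211.] [405. 172.]
1.15 [0.688 0.063 0.15 ] [578. 208.] [409. 173.]
```

```bash
python3 -m creep '[[0,0,0,0,0,-9.4,0],[0,0,0,0,0,-9.4,0],[0,0,0,0,0,-9.4,0],[58,-20,0,0,0,0,0],[58,-20,0,0,0,0,0],[58,-20,0,0,0,0,0],[58,-20,0,0,0,0,0],[58,-20,0,0,0,0,0],[58,-20,0,0,0,0,0],[58,-20,0,0,0,0,0]]'
```

```text
time_s: 2.35
tcp_pos: [0.4165, 0.1918, 0.2231]
ee_rot: [[0.115, -0.993, 0.001], [-0.993, -0.115, 0.001], [-0.001, -0.001, -1.0]]
wrist_force: [0.6, 0.3, 0.3]
gripper_width: 0.02
```

```bash
python3 -m creep '[[58,-20,0,0,0,0,0],[58,-20,0,0,0,0,0],[0,0,40,0,0,0,0],[0,0,40,0,0,0,0],[0,0,40,0,0,0,0],[0,0,30,0,0,0,0],[0,0,18,0,0,0,0],[0,0,0,0,0,0,0],[0,0,0,0,0,0,0],[0,0,0,0,0,0,0]]'; python3 - <<'E'
from h import *
from fit import own
s=sense();print(own(s["tcp_pos"]),s["tcp_pos"],s["ee_rot"],s["wrist_force"],s["joints"],s["time_s"])
E
```

```text
time_s: 3.6
tcp_pos: [0.4696, 0.0832, 0.0556]
ee_rot: [[0.114, -0.993, 0.002], [-0.993, -0.114, 0.001], [-0.001, -0.002, -1.0]]
wrist_force: [0.0, -0.7, 0.5]
gripper_width: 0.008
corner (array([0.81763514, 0.25858739, 0.10562989]), np.float64(0.0005446126748428728))
corner (array([ 0.8473701 , -0.00831232,  0.10736959]), np.float64(0.0013956989632433283))
corner (array([ 0.60964145, -0.03600261,  0.10322557]), np.float64(0.00294627148453387))
corner (array([0.5800633 , 0.22864276, 0.10611613]), np.float64(0.004453114314033048))
pose [0.7138155  0.11101779] 6.5813630725990055 [-0.1  0.2  0.   0.1  0.2  0.2  0.7  0.7  0.5 -0.8 -0.2 -0.3 -0.7 -0.4
 -1.2  0.2]
(np.float64(-0.24575097969967852), np.float64(0.0003964348242466269)) [0.46963855 0.0832451  0.05562637] [[ 1.14286504e-01 -9.93445534e-01  2.13663036e-03]
 [-9.93447483e-01 -1.14284397e-01  1.08421729e-03]
 [-8.32927311e-04 -2.24654145e-03 -9.99997130e-01]] [ 0.02482305 -0.68961446  0.48903187] [ 2.96308472e+01  1.93994524e+01 -3.23752086e+01  1.05826832e-02
 -3.80882152e+01  6.69232534e+01] 3.6
```

```bash
python3 -m creep '[[0,-10,0,0,0,0,0],[0,-10,0,0,0,0,0],[0,-6,0,0,0,0,0],[0,-4,0,0,0,0,0],[0,-4,0,0,0,0,0],[0,-4,0,0,0,0,0],[0,-4,0,0,0,0,0],[0,-4,0,0,0,0,0],[0,-4,0,0,0,0,0],[0,-4,0,0,0,0,0]]'; python3 - <<'E'
from h import *
c=capture("side");cv2.imwrite("pics/s2.png",cv2.resize(c["color"][130:290,190:430],None,fx=3.3,fy=3.3,interpolation=2))
E
```

```text
time_s: 4.85
tcp_pos: [0.5228, 0.0891, 0.0545]
ee_rot: [[0.114, -0.993, -0.0], [-0.993, -0.114, -0.0], [0.0, 0.0, -1.0]]
wrist_force: [-0.5, 0.3, -1.1]
gripper_width: 0.003
```

View pics/s2.png

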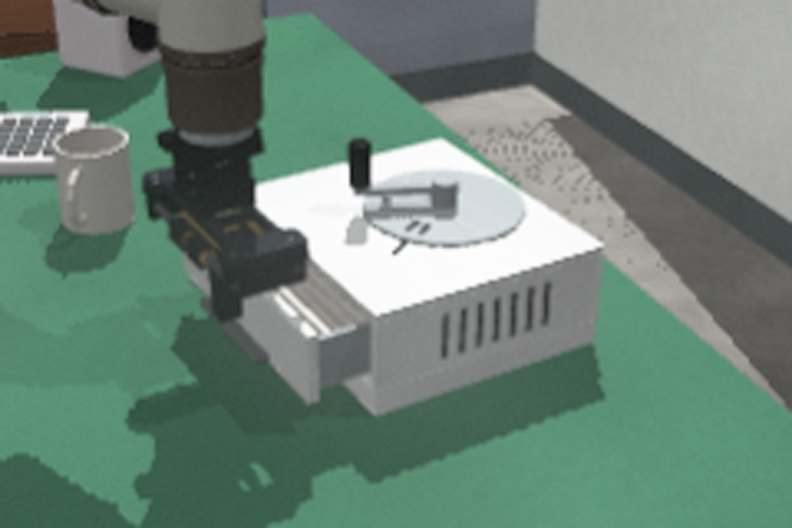

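```bash
python3 -m creep '[[0,-3,0,0,0,0,0],[0,-2,0,0,0,0,0],[0,-2,0,0,0,0,0],[0,-1,0,0,0,0,0],[0,-1,0,0,0,0,0],[0,-1,0,0,0,0,0],[0,0,0,0,0,0,0],[0,0,0,0,0,0,0],[0,0,0,0,0,0,0],[0,0,0,0,0,0,0]]'; python3 - <<'E'
from h import *
for i in range(4):
    c=capture("side"); print(sense()["wrist_force"])
cv2.imwrite("pics/s3.png",c["color"])
E
```

```text
time_s: 6.15
tcp_pos: [0.5325, 0.0902, 0.0546]
ee_rot: [[0.114, -0.993, 0.0], [-0.993, -0.114, -0.0], [0.0, -0.0, -1.0]]
wrist_force: [0.4, 0.2, 0.7]
gripper_width: 0.006
[ 0.12514043 -0.640809   -0.23252604]
[-1.03677758  0.01320142  0.18744344]
[ 0.68150844  0.22991685 -0.13965705]
[-0.54050081  0.72641469  0.01308333]
```

```bash
python3 -m creep '[[0,-0.5,0,0,0,0,0],[0,-0.5,0,0,0,0,0],[0,-0.5,0,0,0,0,0],[0,-0.5,0,0,0,0,0],[0,-0.5,0,0,0,0,0],[0,-0.5,0,0,0,0,0],[0,0,0,0,0,0,0],[0,0,0,0,0,0,0],[0,0,0,0,0,0,0],[0,0,0,0,0,0,0]]'
```

```text
time_s: 7.6
tcp_pos: [0.5355, 0.0905, 0.0546]
ee_rot: [[0.114, -0.993, 0.0], [-0.993, -0.114, 0.0], [-0.0, -0.0, -1.0]]
wrist_force: [-0.2, 0.6, -0.2]
gripper_width: 0.007
```

```bash
python3 -m creep '[[0,-0.5,0,0,0,0,0],[0,-0.5,0,0,0,0,0],[0,-0.5,0,0,0,0,0],[0,-0.5,0,0,0,0,0],[0,-0.5,0,0,0,0,0],[0,-0.5,0,0,0,0,0],[0,0,0,0,0,0,0],[0,0,0,0,0,0,0],[0,0,0,0,0,0,0],[0,0,0,0,0,0,0]]'
```

```text
time_s: 8.85
tcp_pos: [0.5385, 0.0909, 0.0545]
ee_rot: [[0.114, -0.993, 0.0], [-0.993, -0.114, 0.0], [-0.0, -0.0, -1.0]]
wrist_force: [0.5, 0.2, -0.1]
gripper_width: 0.009
```

```bash
python3 -m creep '[[0,-0.5,0,0,0,0,0],[0,-0.5,0,0,0,0,0],[0,-0.5,0,0,0,0,0],[0,-0.5,0,0,0,0,0],[0,-0.5,0,0,0,0,0],[0,-0.5,0,0,0,0,0],[0,0,0,0,0,0,0],[0,0,0,0,0,0,0],[0,0,0,0,0,0,0],[0,0,0,0,0,0,0]]'; python3 - <<'E'
from h import *
c=capture("side");cv2.imwrite("pics/s4.png",cv2.resize(c["color"][130:290,190:430],None,fx=3.3,fy=3.3,interpolation=2));print(sense()["wrist_force"])
E
```

```text
time_s: 10.1
tcp_pos: [0.5415, 0.0912, 0.0546]
ee_rot: [[0.114, -0.993, 0.0], [-0.993, -0.114, 0.0], [-0.0, -0.0, -1.0]]
wrist_force: [0.2, -0.8, -0.4]
gripper_width: 0.004
[-0.07754479  1.09200418  0.38192423]
```

View pics/s4.png

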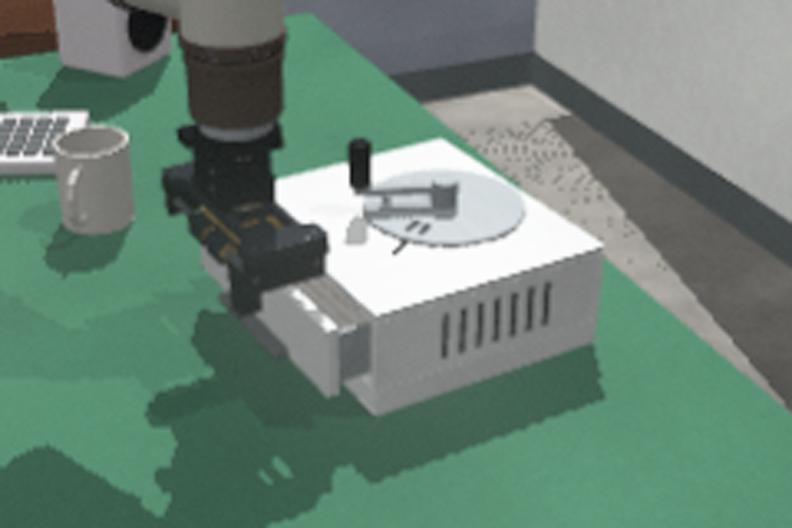

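```bash
python3 -m creep '[[0,-0.5,0,0,0,0,0],[0,-0.5,0,0,0,0,0],[0,-0.5,0,0,0,0,0],[0,-0.5,0,0,0,0,0],[0,-0.5,0,0,0,0,0],[0,-0.5,0,0,0,0,0],[0,0,0,0,0,0,0],[0,0,0,0,0,0,0],[0,0,0,0,0,0,0],[0,0,0,0,0,0,0]]'
```

```text
time_s: 11.4
tcp_pos: [0.5445, 0.0916, 0.0546]
ee_rot: [[0.114, -0.993, 0.0], [-0.993, -0.114, 0.0], [-0.0, -0.0, -1.0]]
wrist_force: [-0.0, 0.5, -0.0]
gripper_width: 0.008
```

```bash
python3 -m creep '[[0,-0.5,0,0,0,0,0],[0,-0.5,0,0,0,0,0],[0,-0.5,0,0,0,0,0],[0,-0.5,0,0,0,0,0],[0,-0.5,0,0,0,0,0],[0,0,0,0,0,0,0],[0,0,0,0,0,0,0],[0,0,0,0,0,0,0],[0,0,0,0,0,0,0],[0,0,0,0,0,0,0]]'
```

```text
time_s: 12.65
tcp_pos: [0.5455, 0.0916, 0.0545]
ee_rot: [[0.114, -0.993, -0.003], [-0.993, -0.114, -0.001], [0.0, 0.003, -1.0]]
wrist_force: [-6.5, 1.3, 5.1]
gripper_width: 0.002
```

```bash
python3 -m creep '[[0,-0.3,0,0,0,0,0],[0,-0.3,0,0,0,0,0],[0,-0.3,0,0,0,0,0],[0,-0.3,0,0,0,0,0],[0,-0.3,0,0,0,0,0],[0,0,0,0,0,0,0],[0,0,0,0,0,0,0],[0,0,0,0,0,0,0],[0,0,0,0,0,0,0],[0,0,0,0,0,0,0]]'; python3 - <<'E'
from h import *
c=capture("side");cv2.imwrite("pics/s5.png",cv2.resize(c["color"][130:290,190:430],None,fx=3.3,fy=3.3,interpolation=2));print(sense()["wrist_force"],sense()["tcp_pos"])
E
```

```text
time_s: 13.9
tcp_pos: [0.5471, 0.0918, 0.0545]
ee_rot: [[0.114, -0.993, -0.003], [-0.993, -0.114, -0.001], [0.0, 0.003, -1.0]]
wrist_force: [-4.2, 1.3, 3.7]
gripper_width: 0.006
[-5.73234577  1.03410196  5.34724918] [0.54709203 0.09176575 0.0544816 ]
```

View pics/s5.png

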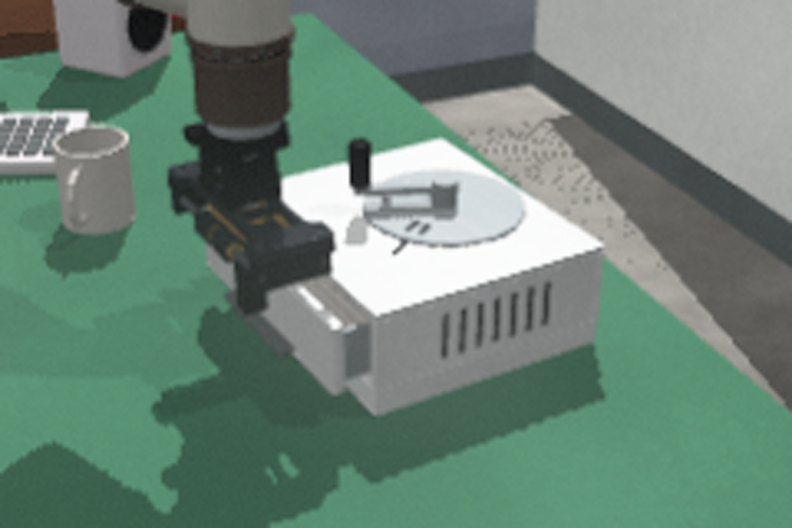

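```bash
python3 -m creep '[[0,-0.3,0,0,0,0,0],[0,-0.3,0,0,0,0,0],[0,-0.3,0,0,0,0,0],[0,-0.3,0,0,0,0,0],[0,-0.3,0,0,0,0,0],[0,0,0,0,0,0,0],[0,0,0,0,0,0,0],[0,0,0,0,0,0,0],[0,0,0,0,0,0,0],[0,0,0,0,0,0,0]]'
```

```text
time_s: 15.2
tcp_pos: [0.5501, 0.0922, 0.0545]
ee_rot: [[0.114, -0.993, 0.0], [-0.993, -0.114, 0.0], [-0.0, -0.0, -1.0]]
wrist_force: [-0.8, -1.3, -0.9]
gripper_width: 0.004
```

```bash
python3 -m creep '[[0,-0.5,0,0,0,0,0],[0,-0.5,0,0,0,0,0],[0,-0.5,0,0,0,0,0],[0,-0.5,0,0,0,0,0],[0,-0.5,0,0,0,0,0],[0,-0.5,0,0,0,0,0],[0,-0.5,0,0,0,0,0],[0,0,0,0,0,0,0],[0,0,0,0,0,0,0],[0,0,0,0,0,0,0]]'
```

```text
time_s: 16.45
tcp_pos: [0.5535, 0.0926, 0.0546]
ee_rot: [[0.114, -0.993, 0.0], [-0.993, -0.114, 0.0], [-0.0, -0.0, -1.0]]
wrist_force: [-0.3, -0.6, 0.3]
gripper_width: 0.005
```

```bash
python3 -m creep '[[0,-0.4,0,0,0,0,0],[0,-0.4,0,0,0,0,0],[0,-0.4,0,0,0,0,0],[0,-0.4,0,0,0,0,0],[0,-0.4,0,0,0,0,0],[0,0,0,0,0,0,0],[0,0,0,0,0,0,0],[0,0,0,0,0,0,0],[0,0,0,0,0,0,0],[0,0,0,0,0,0,0]]'
```

```text
time_s: 17.7
tcp_pos: [0.5553, 0.0928, 0.0546]
ee_rot: [[0.114, -0.993, -0.0], [-0.993, -0.114, -0.0], [0.0, 0.0, -1.0]]
wrist_force: [0.9, 0.1, 0.4]
gripper_width: 0.007
```

```bash
python3 -m creep '[[0,-0.3,0,0,0,0,0],[0,-0.3,0,0,0,0,0],[0,-0.3,0,0,0,0,0],[0,-0.3,0,0,0,0,0],[0,-0.3,0,0,0,0,0],[0,0,0,0,0,0,0],[0,0,0,0,0,0,0],[0,0,0,0,0,0,0],[0,0,0,0,0,0,0],[0,0,0,0,0,0,0]]'
```

```text
time_s: 18.95
tcp_pos: [0.5563, 0.0929, 0.0545]
ee_rot: [[0.114, -0.993, -0.001], [-0.993, -0.114, -0.0], [0.0, 0.001, -1.0]]
wrist_force: [-4.7, 1.7, 3.1]
gripper_width: 0.005
```

```bash
python3 -m creep '[[0,-0.3,0,0,0,0,0],[0,-0.3,0,0,0,0,0],[0,-0.3,0,0,0,0,0],[0,-0.3,0,0,0,0,0],[0,-0.3,0,0,0,0,0],[0,0,0,0,0,0,0],[0,0,0,0,0,0,0],[0,0,0,0,0,0,0],[0,0,0,0,0,0,0],[0,0,0,0,0,0,0]]'
```

```text
time_s: 20.2
tcp_pos: [0.5562, 0.0928, 0.0545]
ee_rot: [[0.114, -0.993, -0.004], [-0.993, -0.114, -0.001], [0.001, 0.004, -1.0]]
wrist_force: [-9.8, 1.5, 7.1]
gripper_width: 0.005
```

```bash
python3 -m creep '[[0,5,0,0,0,0,0],[0,15,0,0,0,0,0],[0,20,0,0,0,0,0.1],[0,15,0,0,0,0,0.5],[0,0,-40,0,0,0,0.5],[0,0,-50,0,0,0,0.5],[0,0,-60,0,0,0,0.5],[0,0,0,0,0,0,0.5],[0,0,0,0,0,0,0.5],[0,0,0,0,0,0,0.5]]'; python3 - <<'E'
from h import *
import pickle
C={n:capture(n) for n in("side","top")};pickle.dump(C,open("c1.pkl","wb"))
a=cv2.resize(C["side"]["color"][150:270,230:390],None,fx=4.9,fy=4.9,interpolation=2)
cv2.imwrite("pics/s6.png",a)
s=sense();print(s["wrist_force"],s["tcp_pos"],s["gripper_width"])
E
```

```text
time_s: 21.45
tcp_pos: [0.5027, 0.0865, 0.2029]
ee_rot: [[0.114, -0.993, -0.003], [-0.993, -0.114, -0.001], [0.001, 0.003, -1.0]]
wrist_force: [-0.9, -0.7, 0.5]
gripper_width: 0.497
[-0.0286138   0.53000833  0.61045281] [0.50304596 0.08656622 0.20309917] 0.496907340049925
```

View pics/s6.png

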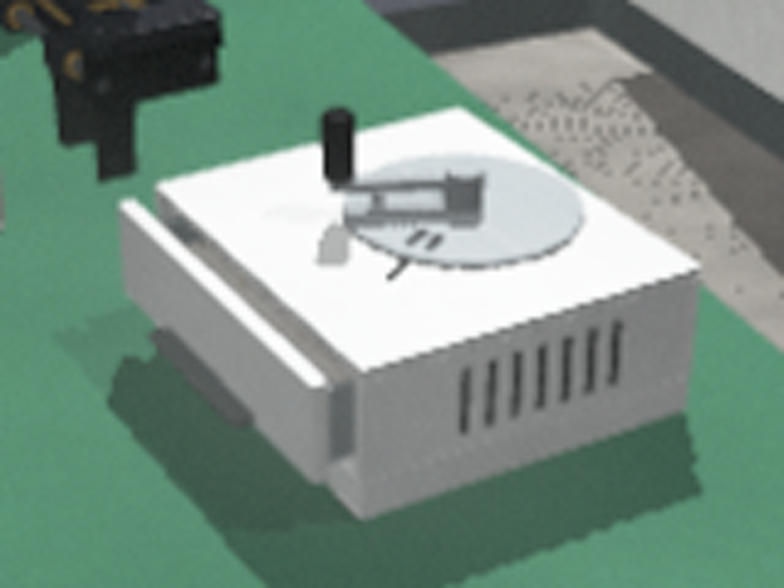

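```bash
python3 - <<'E'
from h import *
from fit import W,p
import pickle
C=pickle.load(open("c1.pkl","rb"));c=C["side"]
for f in (-.2,-.165,-.16,-.155,-.15,-.145,-.14): print(f,proj(c,[W(p,(f,-.131,),.101),W(p,(f,-.131),.033),W(p,(f,.131),.101)]).round(1).tolist())
x0,y0,w,h=262,195,50,62
P=[]
for n in("s4","s5"):
    im=cv2.imread(f"pics/{n}.png"); P.append(cv2.warpAffine(im,np.array([[7/3.3,0,(190-x0)*7.],[0,7/3.3,(130-y0)*7.]]),(w*5,h*7)))
a=c["color"]; P.append(cv2.warpAffine(a,np.array([[7.,0,-x0*7.],[0,7.,-y0*7.]]),(w*5,h*7),flags=2))
for q in P:
    for i in range(0,w,5): cv2.line(q,(i*7,0),(i*7,6),(0,0,255),1)
cv2.imwrite("pics/cmp.png",np.hstack(P))
E
```

```text
corner (array([0.81763514, 0.25858739, 0.10562989]), np.float64(0.0005446126748428728))
corner (array([ 0.8473701 , -0.00831232,  0.10736959]), np.float64(0.0013956989632433283))
corner (array([ 0.60964145, -0.03600261,  0.10322557]), np.float64(0.00294627148453387))
corner (array([0.5800633 , 0.22864276, 0.10611613]), np.float64(0.004453114314033048))
pose [0.7138155  0.11101779] 6.5813630725990055 [-0.1  0.2  0.   0.1  0.2  0.2  0.7  0.7  0.5 -0.8 -0.2 -0.3 -0.7 -0.4
 -1.2  0.2]
-0.2 [[276.4, 233.8], [277.1, 254.5], [238.9, 194.7]]
-0.165 [[287.9, 230.3], [288.3, 250.9], [249.1, 192.2]]
-0.16 [[289.5, 229.8], [289.9, 250.4], [250.5, 191.8]]
-0.155 [[291.2, 229.4], [291.4, 249.9], [251.9, 191.4]]
-0.15 [[292.8, 228.9], [293.0, 249.3], [253.3, 191.1]]
-0.145 [[294.4, 228.4], [294.5, 248.8], [254.7, 190.7]]
-0.14 [[296.0, 227.9], [296.1, 248.3], [256.2, 190.4]]
```

View pics/cmp.png

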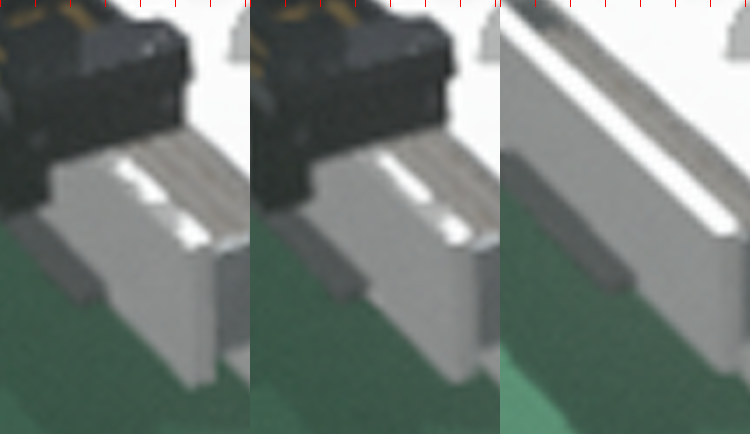

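```bash
python3 -m creep '[[-9,-43,0,0,0,0,0.5],[-9,-43,0,0,0,0,0.5],[-9,-43,0,0,0,0,0.5],[-9,-43,0,0,0,0,0.5],[0,0,0,0,0,0,0.5],[0,0,10,0,0,0,0.5],[0,0,15,0,0,0,0.5],[0,0,15,0,0,0,0.5],[0,0,0,0,0,0,0.5],[0,0,0,0,0,0,0.5]]'; python3 - <<'E'
from h import *
c=capture("side");a=cv2.resize(c["color"][130:270,230:390],None,fx=4.2,fy=4.2,interpolation=2)
cv2.imwrite("pics/s7.png",a)
E
```

```text
time_s: 22.8
tcp_pos: [0.6706, 0.1422, 0.165]
ee_rot: [[0.114, -0.993, 0.001], [-0.993, -0.114, -0.0], [0.0, -0.001, -1.0]]
wrist_force: [0.6, -0.1, -0.0]
gripper_width: 0.501
```

View pics/s7.png

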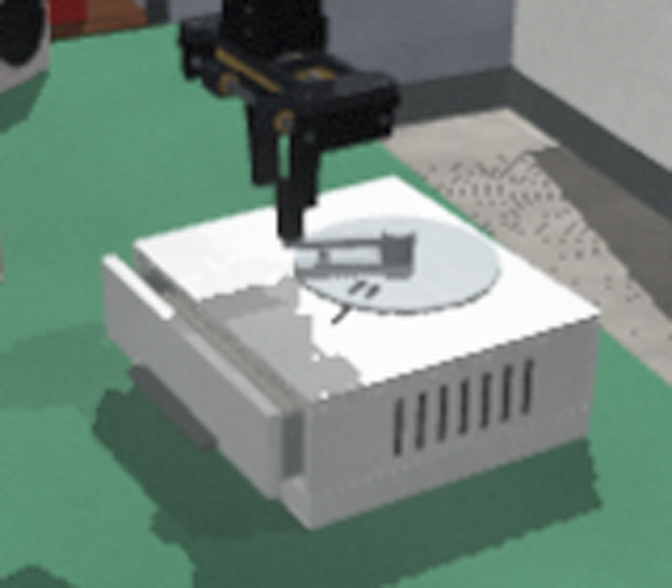

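```bash
python3 -m creep '[[0,0,12,0,0,0,0.5],[0,0,12,0,0,0,0.5],[6,0,0,0,0,0,0.5],[10,0,0,0,0,0,0.5],[10,0,0,0,0,0,0.5],[10,0,0,0,0,0,0.5],[10,0,0,0,0,0,0.5],[10,0,0,0,0,0,0.5],[8,0,0,0,0,0,0.5],[6,0,0,0,0,0,0.5]]'; python3 - <<'E'
from h import *
from fit import own
c=capture("side");s=sense();print(own(s["tcp_pos"]),s["tcp_pos"],s["wrist_force"])
E
```

```text
time_s: 24.1
tcp_pos: [0.679, 0.0722, 0.1408]
ee_rot: [[0.114, -0.993, 0.001], [-0.993, -0.114, 0.0], [-0.0, -0.001, -1.0]]
wrist_force: [-0.1, 0.8, 0.6]
gripper_width: 0.502
corner (array([0.81763514, 0.25858739, 0.10562989]), np.float64(0.0005446126748428728))
corner (array([ 0.8473701 , -0.00831232,  0.10736959]), np.float64(0.0013956989632433283))
corner (array([ 0.60964145, -0.03600261,  0.10322557]), np.float64(0.00294627148453387))
corner (array([0.5800633 , 0.22864276, 0.10611613]), np.float64(0.004453114314033048))
pose [0.7138155  0.11101779] 6.5813630725990055 [-0.1  0.2  0.   0.1  0.2  0.2  0.7  0.7  0.5 -0.8 -0.2 -0.3 -0.7 -0.4
 -1.2  0.2]
(np.float64(-0.03924612856212057), np.float64(-0.03517757507072414)) [0.67885984 0.07157387 0.14072338] [ 1.04747995 -0.76179733  0.2820714 ]
```

```bash
python3 -m creep '[[2,-1,0,0,0,0,0.5],[2,-1,0,0,0,0,0.5],[1.5,-1,0,0,0,0,0.5],[1.5,0,0,0,0,0,0.5],[1.5,0,0,0,0,0,0.5],[1.5,0,0,0,0,0,0.5],[1,0,0,0,0,0,0.5],[1,0,0,0,0,0,0.5],[0,0,0,0,0,0,0.5],[0,0,0,0,0,0,0.5]]'; python3 - <<'E'
from h import *
import pickle
C={n:capture(n) for n in("side","top")};s=sense();print(s["tcp_pos"],s["wrist_force"])
a=cv2.resize(C["side"]["color"][130:270,230:390],None,fx=4.2,fy=4.2,interpolation=2)
cv2.imwrite("pics/s8.png",a)
E
```

```text
time_s: 25.4
tcp_pos: [0.6827, 0.0607, 0.1406]
ee_rot: [[0.114, -0.993, -0.0], [-0.993, -0.114, -0.0], [0.0, 0.0, -1.0]]
wrist_force: [-0.5, -0.7, -0.1]
gripper_width: 0.501
[0.68271532 0.06091401 0.14056353] [ 0.29717666 -0.29802904 -0.41687143]
```

View pics/s8.png

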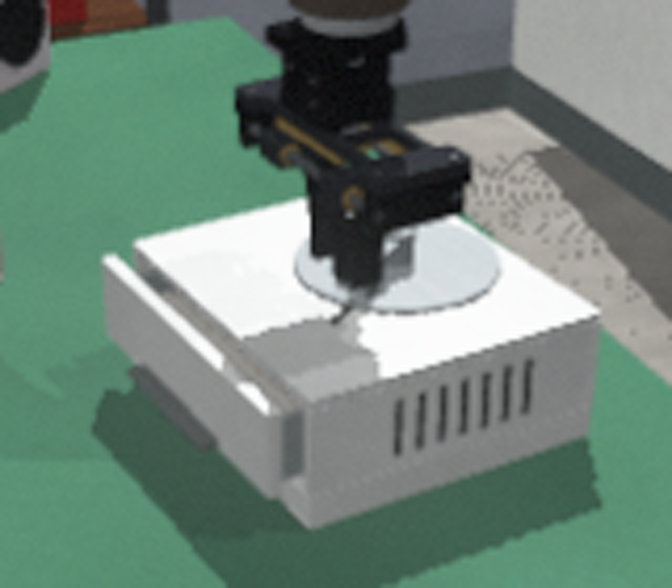

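```bash
python3 -m creep '[[-2,0,0,0,0,0,0.5],[-2,0,0,0,0,0,0.5],[0,0,-20,0,0,0,0.5],[0,0,-30,0,0,0,0.5],[0,0,-30,0,0,0,0.5],[0,40,0,0,0,0,0.5],[0,50,0,0,0,0,0.5],[0,50,0,0,0,0,0.5],[0,0,0,0,0,0,0.5],[0,0,0,0,0,0,0.5]]'; python3 - <<'E'
from h import *
import pickle
C={n:capture(n) for n in("side","top")};pickle.dump(C,open("c2.pkl","wb"))
print(find_in("side","lever_knob")[:2])
a=cv2.resize(C["side"]["color"][130:270,230:390],None,fx=4.2,fy=4.2,interpolation=2)
cv2.imwrite("pics/s9.png",a); print(sense()["wrist_force"])
E
```

```text
time_s: 26.75
tcp_pos: [0.5439, 0.0495, 0.2214]
ee_rot: [[0.115, -0.993, 0.002], [-0.993, -0.115, 0.0], [-0.0, -0.002, -1.0]]
wrist_force: [0.6, 0.1, 0.7]
gripper_width: 0.5
[{'xy': [318.4, 192.4], 'p': 0.49}]
[ 0.05310398  0.19511016 -0.35957108]
```

View pics/s9.png

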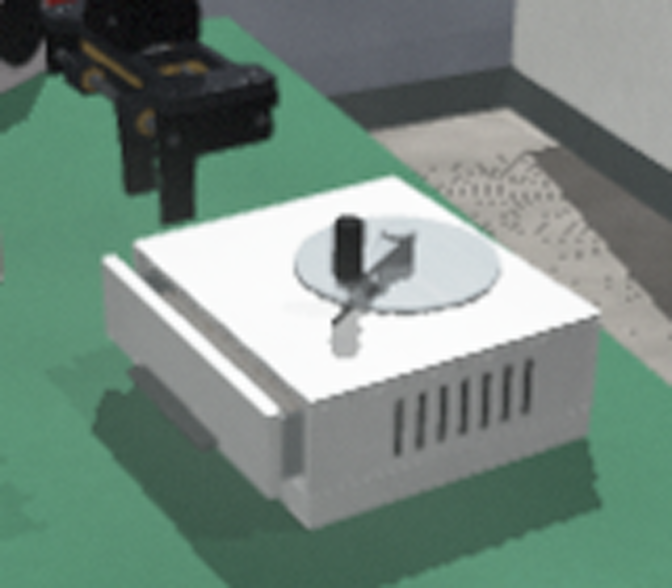

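```bash
python3 - <<'E' | grep -v corner
from h import *
from fit import W,p
import pickle
C=pickle.load(open("c2.pkl","rb"))
w=lambda a,z:W(p,(.035+.08*np.cos(2.592+a),.08*np.sin(2.592+a)),z)
for n in C:
    g=C[n]["color"].max(2)
    q=proj(C[n],w(1.1,.155))[0].astype(int); m=g[q[1]-16:q[1]+17,q[0]-12:q[0]+13]<55
    y,x=np.nonzero(m);print(n,len(x),"dark",x.mean()+q[0]-12,y.mean()+q[1]-16,{a:proj(C[n],w(a,.1535))[0].round(1).tolist() for a in(.9,1.0,1.1,1.2,1.3)})
E
```

```text
pose [0.7138155  0.11101779] 6.5813630725990055 [-0.1  0.2  0.   0.1  0.2  0.2  0.7  0.7  0.5 -0.8 -0.2 -0.3 -0.7 -0.4
 -1.2  0.2]
side 75 dark 312.48 189.22666666666666 {0.9: [308.1, 187.8], 1.0: [310.3, 188.5], 1.1: [312.7, 189.2], 1.2: [315.2, 189.7], 1.3: [317.8, 190.1]}
top 0 dark nan nan {0.9: [249.3, 179.0], 1.0: [251.9, 177.7], 1.1: [254.2, 176.1], 1.2: [256.4, 174.3], 1.3: [258.4, 172.2]}<stdin>:9: RuntimeWarning: Mean of empty slice.
  ret = ret.dtype.type(ret / rcount)
```

Side view gives a lever angle of about 1.09 rad, in the notch. The top view is blocked by the gripper. The drawer hasn't moved.

```bash
python3 -c "
from station import *
print(finish_job())"
```

```text
the job is handed in; nothing more can be done
None
```

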